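# Unclip the moisture-absorber cassette from the bin's lid and hold it up

### The arm

A 7-joint arm with a two-finger parallel gripper is mounted at the origin on the work surface. World frame = base frame: x ahead of the robot, y to its left, z up, the work surface at z = 0. Lengths are in m, angles in rad, forces in N, time in s.
With the tool pointing down it reaches from about 0.35 to 0.775 m from the base axis. Payload 3.1 kg.
Tool frame: the origin (TCP) lies at the very end of the fingers, on their centre line; the grasp point (between the pads) lies 19 mm behind it (r.hold_point_z is the distance from the TCP to the grasp point, in m); z points along the fingers, y is the line along which they close (so a half turn about z gives the same grasp; the last joint's range is limited). The gripper opens to 85 mm and grips with 20 to 120 N. Pads are 22 mm wide; open, the fingers measure 114 mm over their backs; the gripper's body (76 mm by 85 mm) begins 54 mm behind the grasp point. The pads swing forward as they close: fully open they stand 13 mm farther back than shut.
Start: joints at [1.214, 0.311, 0.014, 1.512, -0.004, 1.319, -0.027], TCP at [0.17, -0.523, 0.231] pointing down, gripper open.
Joint ranges: [-2.7, 2.7], [-0.3, 1.91], [-1.27, 1.3], [0.12, 2.57], [-1.44, 4.58], [0.2, 2.03], [-3.05, 3.05]. Speed limits (rad/s): [2.79, 2.79, 3.14, 3.14, 3.14, 3.14, 3.14].

### API

Orientations are given as a rotation vector (axis times angle).
In Python, from plant import r gives the robot as it stands. The module is installed in compiled form; this text tells all that it offers.
- The arm moves only by the tool servo_tool, never from a script. Its argument "increments" is a list that holds one entry, the list of rows, each a list of 7 numbers: the shift along the world's x, y, z in m, then the turn, a rotation vector about the world's x, y, z in degrees, then the opening in per cent of the stroke, from 0 (shut) to 100 (fully open). In form: [[[x, y, z, ax, ay, az, hand], ...]]. A call has 1 to 5 rows; each row shifts and turns the commanded pose from where the row before left it; what a row does not reach is not made up. A row lasts 1/8 s, in which the tool goes at most 62.5 mm and 10.7 degrees, less where a joint would pass 70% of its speed; a pose out of reach is approached as far as the arm can. A call is refused whole if a number of a shift passes 0.0625 or a number of a turn 10.7, either way. A call with a gripper value outside its range is refused whole. The fingers move at their own pace and stop on an object; the grip force is fixed at half the most. Time passes only in rows, so rows that do not move let the fingers close. It gives the time, the measured TCP pose, the force, the opening and the grip force at its end, in the units of the state.
- r.read_state(): the state, without advancing time (a new reading comes with each control period).
- r.get_image(name): name is "scene" or "top" or "wrist"; returns a dict with "image" (480x640x3 uint8, red, green, blue), "fx", "fy", "cx", "cy" (pixels), "rvec" (rotation vector, rad) and "tvec" (3), from world to camera coordinates, as OpenCV has them. Camera axes: x right, y down, z forward; pixel columns grow to the right and rows downward; lengths in m; the calibration is good to about 2 mm. A picture is of the moment at which its call begins. There is no depth.
- r.finish_job(): hands the job in; it is judged then, once.
The state is a dict: "t": time; "q": joint angles; "dq": joint speeds; "tau": joint torques, N m; "position": TCP position; "tcp_rot": TCP orientation; "ft_force": force on the tool from outside, world axes, zero at the start; "moment": the same for the moment, N m; "finger_gap": opening from 0.0 (shut) to 1.0 (fully open); "grasp_force": force on a finger pad.
Only numpy, scipy, OpenCV 4.12 (cv2) and the standard library are available. Lean on these libraries where they do the work, as an engineer would, in place of code of your own. Each camera call takes 0.05 s, during which the arm holds its last target. There are 200 camera calls.

### The job

The clear storage bin has a moisture-absorber cassette clipped into its lid, and its sachets are due to be changed. Pinch the cassette's two side catches together, draw it straight up out of the lid with the catches held in, and bring it level over the middle of the cutting board, its underside about a hand's breadth (10 cm) above the board. Finish while still holding it there by the pinched catches: do not put it down or let go, and leave the board and the other things on the counter where they stand.

Things in the scene. Friction and masses are not known exactly. Their poses are not given: they have to be found in the camera images.
- bin: Clear plastic bin of dry goods, stands fast; body 200 (x) x 280 (y) x 150 mm high, flat white lid 208 x 288 x 6 mm, closed by a steel toggle latch on the -x face (leave it). Origin: centre of the underside; z up; lid top at z = 156 mm. The cassette sits in a well in the lid at y = -50 mm; a flat round use-by dial (52 mm wide, 9 mm high, part of the lid) at y = +80 mm is not to be used.
- well (a point): Centre of the mouth of the cassette's well, in the plane of the lid's top; axes as the bin's. The mouth is a through hole 96 mm (x) x 48 mm (y) in the 6 mm lid.
- cassette: Grey plastic cassette, about 0.15 kg, 93 mm long (x): slotted housing 40 mm wide (y) standing 30 mm above the lid, flange resting on the lid, chambers hanging 22 mm into the well. Origin: centre, level with the flange's underside (= lid top when seated); lowest point z = -22 mm, top z = +30 mm. z up; axes parallel to the bin's when seated. Catches on its +y and -y sides.
- pinch (a point): Point on the cassette midway between the catches' thumb pads, 18 mm above the lid top; axes as the cassette's. Pads: flat, ribbed, 26 mm wide (x), from 4 to 30 mm above the lid; outer faces 58 mm apart (along y) at rest, 44 mm when both are fully in. Nothing else stands above the lid within 80 mm along y. Take them with the fingertips about 10 mm above the lid.
- catch_a (a joint): Inward travel (m) of the spring catch on the cassette's +y side: 0 = sprung out, hook under the lid; 0.007 = pressed fully in against its stop. It takes about 3 N to start and 6 N at full travel; a grip of 15 to 30 N holds both fully in. The hook clears the mouth's edge from about 0.005. Pulling up without pinching does not free it.
- catch_b (a joint): The same for the catch on the -y side (inward is towards +y).
- board: Plastic cutting board lying flat, loose, 200 (x) x 280 (y) x 12 mm; origin: centre of the underside; its top is at z = 12 mm.
- egg_cup: Ceramic egg cup, diameter 50 mm, 58 mm high, standing beyond the board's +x edge; origin: centre of its foot.
- ramekin: Glass ramekin, diameter 86 mm, 45 mm high, standing beyond the board's +x edge; origin: centre of its underside.
- can_opener: Metal can opener, 170 mm long and 30 mm high, lying beside the board's -x edge; origin: on its underside near the middle, x along it towards the cutting head.
- jar: Closed glass jar, diameter 66 mm, 95 mm high, beyond the bin's +x side; origin: centre of its underside.
- shaker: Glass shaker with a steel cap, diameter 41 mm, 88 mm high, beyond the bin's +x side; origin: centre of its underside.
- spoon: Wooden spoon, 163 mm long and 8 mm high, lying in front of the bin's latch (-x side); origin: on its underside near the middle.
There are look-alikes about, which are no part of the job. What is shaped like the cassette but orange, pink or turquoise is not meant.

How it is judged:
On the way, in this order (a step that is already met when the one before it is completed fails the run):
1. both catches are pinched in while the cassette still sits in the lid (value of joint each of catch_a, catch_b above 0.005 m and z of cassette in the frame of well below 0.004 m and horizontal distance between cassette and well below 0.005 m), for 0.1 s.
2. the cassette is drawn up clear of the lid, catches held in (value of joint each of catch_a, catch_b above 0.005 m and z of cassette in the frame of well above 0.03 m and contact force between cassette and bin below 0.05 N), for 0.1 s.
At the end, for the whole second after the job is handed in: The cassette is held still by its pinched catches (each 5 mm in or more), level to 15 degrees, its centre within 60 mm of the board's centre seen from above, its underside 50 to 170 mm above the board, touching neither bin nor board; the board has not shifted by 30 mm (value of joint each of catch_a, catch_b above 0.005 m and contact force between the fingers and cassette above 4 N and horizontal distance between cassette and board below 0.06 m and z of cassette in the frame of board between 0.084 and 0.204 m and angle between cassette's own z axis and vertical below 0.26 rad and contact force between cassette and bin below 0.05 N and contact force between cassette and board below 0.05 N and linear speed of cassette below 0.03 m/s and distance of board from where it was at the start of the episode below 0.03 m); the arm keeps its last pose, push and grip.
It fails at once if one of the bystanders on the counter is pushed more than 30 mm (distance of any of egg_cup, ramekin, can_opener, jar, shaker, spoon from where it was at the start of the episode above 0.03 m).
It fails at once if a standing bystander is knocked over (angle between any of egg_cup, ramekin, jar, shaker's own z axis and vertical above 0.5 rad).
It fails at once if the cutting board is pushed more than 30 mm (distance of board from where it was at the start of the episode above 0.03 m).
It also fails if it takes over 38 s, if anything falls off the work surface, if the arm or the gripper's body presses on something with over 40 N, if the wrist force passes 120 N, or if a joint passes its speed limit or range.

## Working session

There is one attempt and no reset: what is moved stays moved. The work goes in short steps, Python scripts to look and compute and a tool call to move; the robot and the scene stay as the last step left them, time stands still between calls to the robot, and variables do not carry over. Pictures are saved under pics/ and viewed, at most 10 in all, crops included, and the job is handed in when it is done.

Besides the shell and the picture viewer there is one more tool, called by a JSON object that holds its "op" and its "data", one argument or row to a line. servo_tool: Moves the arm, as the interface text tells. Its arguments: {"type":"object","properties":{"increments":{"type":"array"}},"required":["increments"]}

```bash
mkdir -p pics
cat > h.py <<'E'
import cv2,numpy as np
from plant import r
def grab(n,f):
    d=r.get_image(n); cv2.imwrite('pics/'+f,d['image'][:,:,::-1]); np.save('pics/'+f+'.npy',{k:d[k] for k in('fx','fy','cx','cy','rvec','tvec')},allow_pickle=True); return d
def load(f): return np.load('pics/'+f+'.npy',allow_pickle=True).item()
def ray(d,u,v,z):
    R=cv2.Rodrigues(np.array(d['rvec'],float))[0];t=np.array(d['tvec'],float).ravel()
    c=-R.T@t; w=R.T@np.array([(u-d['cx'])/d['fx'],(v-d['cy'])/d['fy'],1]); return c+w*(z-c[2])/w[2]
def proj(d,p):
    K=np.array([[d['fx'],0,d['cx']],[0,d['fy'],d['cy']],[0,0,1.]])
    return cv2.projectPoints(np.array(p,float).reshape(-1,3),np.array(d['rvec'],float),np.array(d['tvec'],float),K,None)[0].reshape(-1,2)
E
python3 - <<'E'
from h import *
grab('top','top.png');grab('scene','scene.png')
s=r.read_state();print({k:s[k] for k in('t','position','tcp_rot','ft_force','finger_gap')},r.hold_point_z)
E
```

```text
{'t': 0.1, 'position': array([ 0.17007447, -0.52235199,  0.23031026]), 'tcp_rot': array([-3.10066485e+00, -4.92153910e-01,  6.85826846e-04]), 'ft_force': array([-0.21017215, -0.01103628, -0.70330392]), 'finger_gap': 1.0020815819518942} 0.0187
```

View pics/top.png

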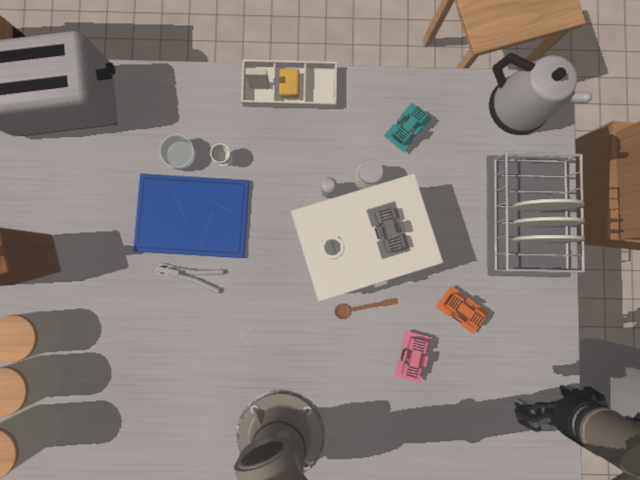

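View pics/scene.png

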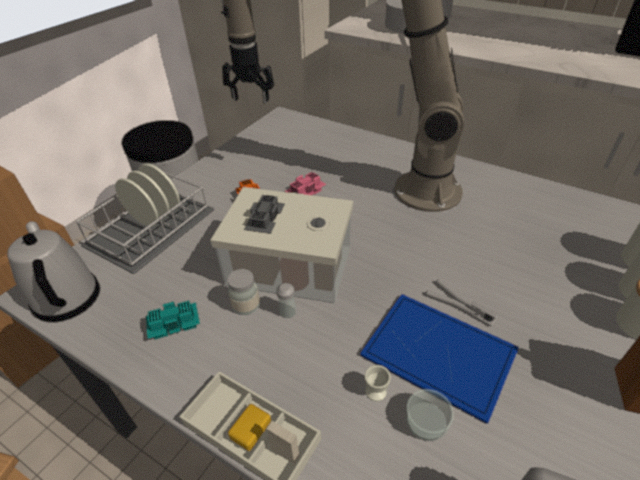

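Candidates in the top image are the grey cassette on the lid (390,230), turquoise (408,127), orange (462,309) and pink (413,356). The dial at (333,247) is another round look-alike. I choose the grey one, with the board at (192,216), and check it in a crop.

Run:
```python
from h import *
im=cv2.imread('pics/top.png')
cv2.imwrite('pics/crop.png',cv2.resize(im[165:310,280:450],None,fx=4,fy=4,interpolation=cv2.INTER_CUBIC))
d=load('top.png')
# lid quad via threshold (bright, warm white)
m=((im.min(2)>185)).astype(np.uint8);m[:165]=0;m[310:]=0;m[:,:280]=0;m[:,450:]=0
c=max(cv2.findContours(m,0,2)[0],key=cv2.contourArea);h=cv2.convexHull(c)
W=np.array([ray(d,u,v,.156)[:2] for u,v in h[:,0].astype(float)],np.float32)
print('lid',cv2.minAreaRect(W))
b=((im[:,:,0].astype(int)-im[:,:,2])>60).astype(np.uint8)
c=max(cv2.findContours(b,0,2)[0],key=cv2.contourArea)
W=np.array([ray(d,u,v,.012)[:2] for u,v in c[:,0].astype(float)],np.float32)
print('board',cv2.minAreaRect(W))
print('cass',ray(d,390,230,.18),'dial',ray(d,333,247,.165))
for n,u,v,z in(('jar',369,172,.095),('shaker',328,185,.088),('cup',221,153,.058),('ramekin',177,151,.045)):print(n,ray(d,u,v,z)[:2])
```

```text
lid ((0.4604252278804779, -0.09293542057275772), (0.039764653891325, 0.013257332146167755), 1.027523159980774)
board ((0.5414585471153259, 0.2390141785144806), (0.27669045329093933, 0.1970786154270172), 87.67350769042969)
cass [ 0.49892081 -0.23642939  0.18      ] dial [ 0.4603805  -0.11455359  0.165     ]
jar [ 0.64395125 -0.2006905 ]
shaker [ 0.61199215 -0.10414143]
cup [0.69161809 0.15929413]
ramekin [0.69762936 0.27140322]
```

View pics/crop.png

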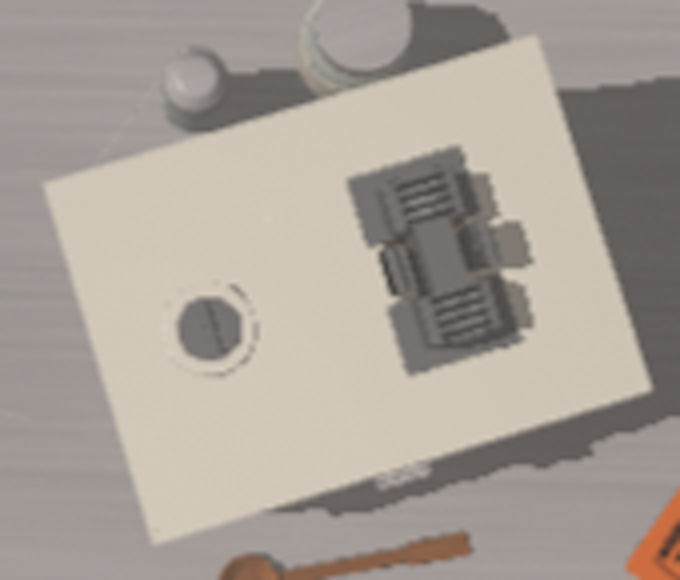

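The crop confirms the grey cassette on the lid. The lid corners in the crop are (43,184), (538,37), (652,390) and (152,545), and the two thumb pads sit at about (398,270) and (480,245).

Run:
```python
from h import *
d=load('top.png')
C=np.array([(43,184),(538,37),(652,390),(152,545)])/4+np.array([280,165])-.375
W=np.array([ray(d,u,v,.156)[:2] for u,v in C]);c=W.mean(0)
yv=(W[0]+W[3]-W[1]-W[2])/2;xv=(W[0]+W[1]-W[2]-W[3])/2
print(c,np.linalg.norm(xv),np.linalg.norm(yv))
a=np.arctan2(yv[1],yv[0])-np.pi/2;b=np.arctan2(xv[1],xv[0]);print(np.degrees([a,b]))
a=(a+b)/2
well=c+np.array([np.sin(a),-np.cos(a)])*.05
print('well',well,np.degrees(a))
s=r.read_state()
R=cv2.Rodrigues(s['tcp_rot'])[0];print(R.round(3))
print('tool y heading',np.degrees(np.arctan2(R[1,1],R[0,1])))
print('dxy',well-s['position'][:2])
```

```text
[ 0.4856177  -0.18844723] 0.2069154715061454 0.288688229253304
[18.04170441 18.03125564]
well [ 0.50109882 -0.23599021] 18.03648002530404
[[ 0.951  0.31  -0.001]
 [ 0.31  -0.951  0.002]
 [-0.    -0.002 -1.   ]]
tool y heading -71.96190614488768
dxy [0.33102436 0.28636178]
```

{"op": "servo_tool", "data": {
  "increments": [
    [[0.02,0.017,0.01,0,0,0,100],[0.035,0.03,0.01,0,0,0,100],[0.035,0.03,0.01,0,0,0,100],[0.035,0.03,0,0,0,0,100],[0.035,0.03,0,0,0,0,100]]
  ]
}}

```text
t: 0.72
position: [0.3312, -0.3847, 0.261]
tcp_rot: [-3.102, -0.492, 0.0]
ft_force: [0.0, -0.7, 0.9]
finger_gap: 0.996
grasp_force: 0.0
```

{"op": "servo_tool", "data": {
  "increments": [
    [[0.035,0.03,0,0,0,0,100],[0.035,0.03,0,0,0,0,100],[0.035,0.03,0,0,0,0,100],[0.035,0.03,0,0,0,0,100],[0.03,0.029,0,0,0,0,100]]
  ]
}}

```text
t: 1.35
position: [0.5012, -0.2356, 0.2607]
tcp_rot: [-3.102, -0.493, 0.001]
ft_force: [-0.3, -0.3, 0.6]
finger_gap: 1.001
grasp_force: 0.0
```

{"op": "servo_tool", "data": {
  "increments": [
    [[0,0,0,0,0,0,100],[0,0,0,0,0,0,100],[0,0,0,0,0,0,100]]
  ]
}}

```text
t: 1.72
position: [0.4992, -0.2386, 0.2611]
tcp_rot: [3.103, 0.488, -0.002]
ft_force: [-0.7, -0.3, 0.3]
finger_gap: 0.998
grasp_force: 0.0
```

Run:
```python
from h import *
d=grab('wrist','w1.png');s=r.read_state()
print(s['t'],s['position'],cv2.Rodrigues(s['tcp_rot'])[0].round(3),s['ft_force'])
W=np.array([.5011,-.236]);a=np.radians(18.04)
x=np.array([np.cos(a),np.sin(a)]);y=np.array([-x[1],x[0]])
P=[np.r_[W+sx*.013*x+sy*.029*y,.186] for sx in(-1,1) for sy in(-1,1)]
print(proj(d,P).round(0))
im=cv2.imread('pics/w1.png')
for p in proj(d,P):cv2.circle(im,tuple(int(v) for v in p),3,(0,0,255),1)
cv2.imwrite('pics/w1a.png',im)
```

```text
1.775 [ 0.49928259 -0.23851289  0.26122488] [[ 0.952  0.307 -0.001]
 [ 0.307 -0.952 -0.001]
 [-0.001  0.    -1.   ]] [-1.520574   -0.00498047  0.19180622]
[[357. 268.]
 [272. 268.]
 [358. 232.]
 [271. 232.]]
```

View pics/w1a.png

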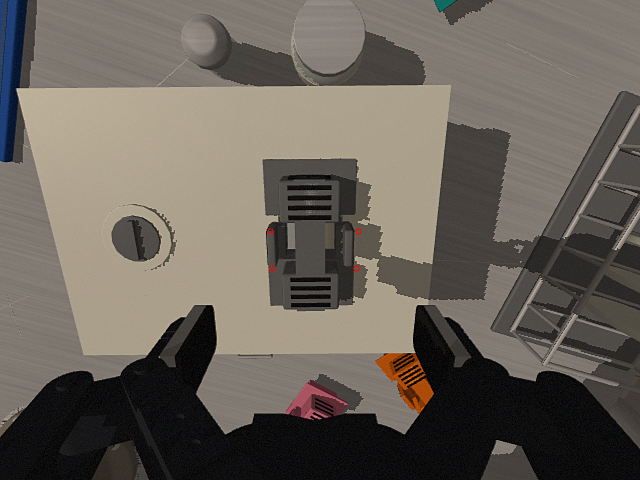

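The wrist view shows the grey cassette centred at about (310,246), with pad outer edges at columns 266 and 355. The overlay of the top-view estimate (red) is about 4 px off, so I correct relative to the hand.

Run:
```python
from h import *
d=load('w1.png');p=np.array([.4993,-.2385,.261])
a=np.radians(18.04);x=np.array([np.cos(a),np.sin(a),0]);y=np.array([-x[1],x[0],0])
print('tcp, 13 and 32 back, and down to .186',proj(d,[p,p+[0,0,.013],p+[0,0,.032],[*p[:2],.186]]).round(1))
q=ray(d,310.5,247,.186);print('cass',q,'off x,y bin',(q-p)@x,(q-p)@y)
im=cv2.imread('pics/w1.png').astype(int)
g=im[200:290,250:375].copy().clip(0,255).astype(np.uint8)
cv2.imwrite('pics/w1c.png',cv2.resize(g,None,fx=6,fy=6,interpolation=2))
```

```text
tcp, 13 and 32 back, and down to .186 [[318.7 308.8]
 [319.1 323.7]
 [319.7 350.6]
 [317.3 253.9]]
cass [ 0.50257478 -0.2326603   0.186     ] off x,y bin 0.004922241921929767 0.004538488123136794
```

View pics/w1c.png

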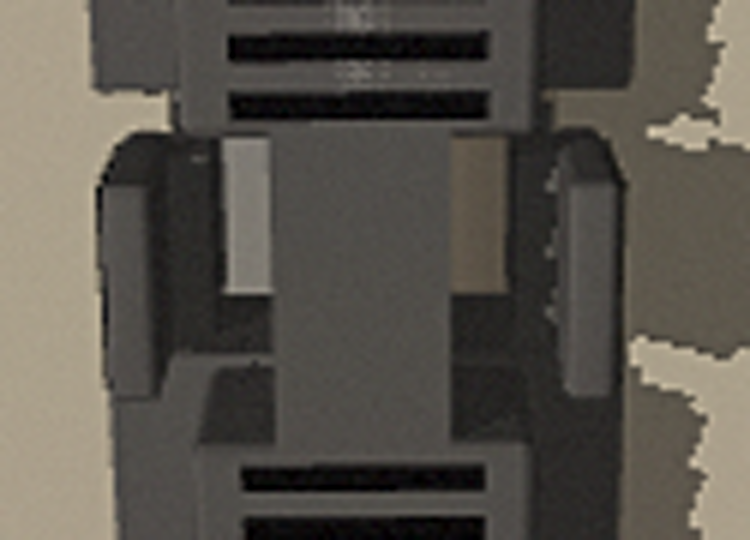

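{"op": "servo_tool", "data": {
  "increments": [
    [[0.0025,0.0035,0,0,0,0,100],[0,0,-0.02,0,0,0,100],[0,0,-0.025,0,0,0,100],[0,0,-0.02,0,0,0,100],[0,0,-0.015,0,0,0,100]]
  ]
}}

```text
t: 2.4
position: [0.5025, -0.2335, 0.1804]
tcp_rot: [-3.102, -0.492, 0.001]
ft_force: [-0.1, 0.7, -0.0]
finger_gap: 0.998
grasp_force: 0.0
```

{"op": "servo_tool", "data": {
  "increments": [
    [[0,0,-0.012,0,0,0,100],[0,0,-0.008,0,0,0,100],[0,0,0,0,0,0,100],[0,0,0,0,0,0,100]]
  ]
}}

```text
t: 2.9
position: [0.5033, -0.2337, 0.1619]
tcp_rot: [3.102, 0.492, 0.002]
ft_force: [0.3, 1.5, -0.1]
finger_gap: 1.0
grasp_force: 0.0
```

Run:
```python
from h import *
d=grab('wrist','w2.png');s=r.read_state()
print(s['t'],s['position'],s['tcp_rot'],s['ft_force'])
```

```text
2.95 [ 0.503343   -0.23367974  0.16199975] [3.10193071e+00 4.92400382e-01 1.88957962e-03] [ 0.32019144 -0.47809436  0.97296768]
```

View pics/w2.png

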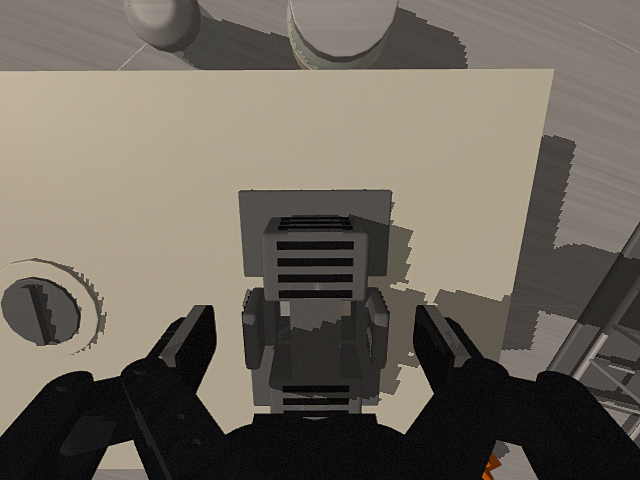

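The pads lie centred between the fingers (243 and 389, mid 316, against finger mid 314.5), so I close.

{"op": "servo_tool", "data": {
  "increments": [
    [[0,0,0,0,0,0,60],[0,0,0,0,0,0,45],[0,0,0,0,0,0,40],[0,0,0,0,0,0,35],[0,0,0,0,0,0,30]]
  ]
}}

```text
t: 3.58
position: [0.504, -0.2338, 0.1637]
tcp_rot: [3.101, 0.492, 0.005]
ft_force: [-2.2, 0.0, 8.4]
finger_gap: 0.48
grasp_force: 63.5
```

{"op": "servo_tool", "data": {
  "increments": [
    [[0,0,0,0,0,0,30],[0,0,0,0,0,0,30],[0,0,0,0,0,0,30],[0,0,0,0,0,0,30]]
  ]
}}

```text
t: 4.08
position: [0.5039, -0.2339, 0.1637]
tcp_rot: [3.101, 0.492, 0.005]
ft_force: [-0.8, 0.2, 8.8]
finger_gap: 0.481
grasp_force: 63.5
```

{"op": "servo_tool", "data": {
  "increments": [
    [[0,0,0.003,0,0,0,30],[0,0,0.003,0,0,0,30],[0,0,0.003,0,0,0,30],[0,0,0,0,0,0,30]]
  ]
}}

```text
t: 4.58
position: [0.5028, -0.2335, 0.1703]
tcp_rot: [-3.103, -0.492, 0.0]
ft_force: [-0.2, -0.5, -1.4]
finger_gap: 0.482
grasp_force: 60.8
```

Run:
```python
from h import *
grab('wrist','w3.png')
```

```text
(no output)
```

View pics/w3.png

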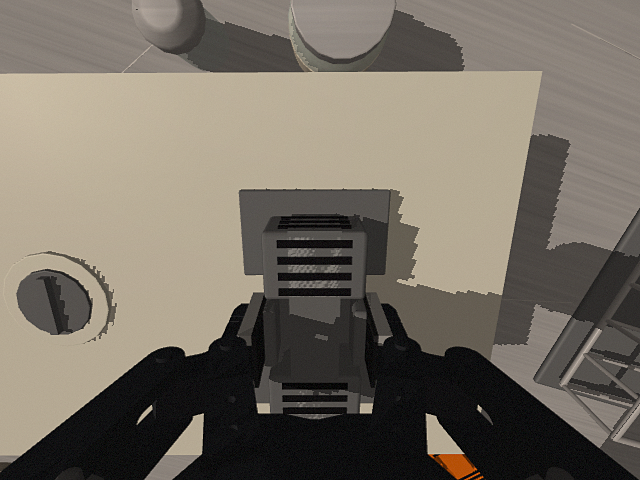

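The cassette rides with the hand: it sits at the same pixels while the lid recedes, and the force now shows its weight. I continue straight up.

{"op": "servo_tool", "data": {
  "increments": [
    [[0,0,0.012,0,0,0,30],[0,0,0.016,0,0,0,30],[0,0,0.016,0,0,0,30],[0,0,0.016,0,0,0,30],[0,0,0.014,0,0,0,30]]
  ]
}}

```text
t: 5.25
position: [0.5031, -0.2336, 0.2459]
tcp_rot: [3.102, 0.493, 0.002]
ft_force: [-0.9, -0.6, -1.6]
finger_gap: 0.481
grasp_force: 61.4
```

{"op": "servo_tool", "data": {
  "increments": [
    [[0,0,0,0,0,0,30],[0,0,0,0,0,0,30],[0.001,0.015,0,0,0,0,30],[0.0025,0.03,0,0,0,0,30],[0.0025,0.03,0,0,0,0,30]]
  ]
}}

```text
t: 5.88
position: [0.5085, -0.1561, 0.2436]
tcp_rot: [-3.101, -0.493, 0.001]
ft_force: [0.7, 1.3, -1.6]
finger_gap: 0.482
grasp_force: 61.4
```

{"op": "servo_tool", "data": {
  "increments": [
    [[0.0025,0.03,0,0,0,0,30],[0.0025,0.03,0,0,0,0,30],[0.0025,0.03,0,0,0,0,30],[0.0025,0.03,0,0,0,0,30],[0.0025,0.03,0,0,0,0,30]]
  ]
}}

```text
t: 6.5
position: [0.5205, -0.006, 0.2437]
tcp_rot: [-3.101, -0.495, 0.002]
ft_force: [0.5, -0.7, -0.8]
finger_gap: 0.481
grasp_force: 61.4
```

{"op": "servo_tool", "data": {
  "increments": [
    [[0.0025,0.03,0,0,0,0,30],[0.0025,0.03,0,0,0,0,30],[0.0025,0.03,0,0,0,0,30],[0.0025,0.03,0,0,0,0,30],[0.0025,0.03,0,0,0,0,30]]
  ]
}}

```text
t: 7.12
position: [0.5327, 0.1437, 0.2437]
tcp_rot: [-3.102, -0.495, 0.002]
ft_force: [-0.1, 0.6, -1.2]
finger_gap: 0.481
grasp_force: 61.4
```

{"op": "servo_tool", "data": {
  "increments": [
    [[0.0025,0.03,0,0,0,0,30],[0.0025,0.03,0,0,0,0,30],[0.0025,0.025,0,0,0,0,30],[0,0.012,0,0,0,0,30],[0,0,0,0,0,0,30]]
  ]
}}

```text
t: 7.75
position: [0.5403, 0.2397, 0.2439]
tcp_rot: [-3.102, -0.496, 0.002]
ft_force: [0.4, 0.3, -1.6]
finger_gap: 0.479
grasp_force: 61.4
```

Now lower by about 100 mm, to TCP z ≈ 0.142.

{"op": "servo_tool", "data": {
  "increments": [
    [[0,0,-0.015,0,0,0,30],[0,0,-0.025,0,0,0,30],[0,0,-0.025,0,0,0,30],[0,0,-0.02,0,0,0,30],[0,0,-0.01,0,0,0,30]]
  ]
}}

```text
t: 8.38
position: [0.5406, 0.2361, 0.147]
tcp_rot: [3.101, 0.489, -0.005]
ft_force: [0.9, 0.2, -1.3]
finger_gap: 0.48
grasp_force: 61.4
```

{"op": "servo_tool", "data": {
  "increments": [
    [[0,0,-0.005,0,0,0,30],[0,0,0,0,0,0,30],[0,0,0,0,0,0,30],[0,0,0,0,0,0,30],[0,0,0,0,0,0,30]]
  ]
}}

```text
t: 9.0
position: [0.5415, 0.2387, 0.1447]
tcp_rot: [-3.103, -0.493, -0.001]
ft_force: [0.6, 0.1, -1.3]
finger_gap: 0.48
grasp_force: 61.4
```

Run:
```python
from h import *
grab('scene','s2.png');grab('top','t2.png');grab('wrist','w4.png')
a,b,w=[cv2.imread('pics/'+f) for f in('s2.png','t2.png','w4.png')]
cv2.imwrite('pics/fin.png',np.hstack([cv2.resize(a[180:480,240:640],(400,300)),cv2.resize(w,(400,300))]))
s=r.read_state();print(s['t'],s['position'],s['dq'].round(3),s['ft_force'],s['grasp_force'])
```

```text
9.15 [0.54138449 0.23857499 0.14443541] [-0.     0.002 -0.001  0.002  0.001 -0.001  0.   ] [-0.13748504 -0.41358571 -2.2430928 ] 61.366456747055054
```

View pics/fin.png

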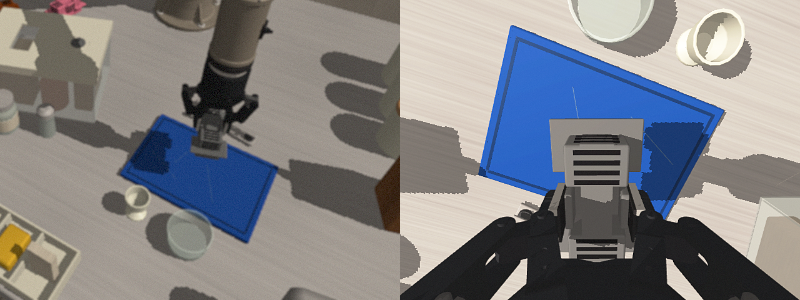

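The cassette is held level over the board at about (210,135) in the left panel, with the empty well visible in the lid. Nothing else has moved.

```bash
python3 -c "
from plant import r
print(r.finish_job())"
```

```text
the job is handed in; nothing more can be done
None
```

The job is handed in: the grey cassette was pinched, drawn straight up out of the lid, and is held level by its catches over the middle of the board, its underside about 10 cm above it by my estimate; the result of the judging was not shown.

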